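# Load the sample cassette past the photometer's sprung port flap

### The job

Load the sample cassette (the tall wedge-nosed one with the offset stem) upright into the photometer's port: push the sprung flap open with its nose, stem on the side away from the hinge, and slide it down past the flap until it meets the hidden sprung seat. Press the seat down gently but firmly for a moment, by feel, so that the cassette is fully home with the flap sprung shut over its shoulder, then let go and leave it standing there. Never press hard (20 N harms the optics), and leave the other things on the bench alone.

Things in the scene. Friction and masses are not known exactly. Their poses are not given: they have to be found in the camera images.
- cassette: Sample cassette, bare aluminium, 142 mm tall, about 0.25 kg, standing loose on the bench. Origin: centre of its underside, z up. Body 36 (y -18..18) x 26 (x) x 40 mm high; its lower -y edge is bevelled 16 x 16 mm at 45 degrees, so the flat foot spans y -2..18. Stem 9 (y 9..18) x 16 mm from 40 to 107 mm high. On it a grip head.
- head (a point): Centre of the cassette's grip head, a block 16 (y) x 24 (x) x 35 mm high (107 to 142 mm above the foot); at (0, 13.5, 124.5) mm in the cassette's frame, same axes.
- shoulder (a point): Point on the cassette's shoulder (top of its 40 mm high body, beside the stem), at (0, -5, 40) mm in its frame.
- photometer: White and teal bench photometer, fixed, 240 (x) x 320 (y) mm, flat deck 120 mm above the bench. Origin at bench level, z up, front to its -x. In its deck is the loading port with a steel flap. Nothing on the deck stands over 8 mm high.
- port (a point): Middle of the loading port at deck level, axes as the photometer's. The cassette goes in upright, its axes along these, its origin on the vertical through this point: bevel to -y (hinge side), stem to +y. Vertical well 29 (x) x 39 (y) mm: 1.5 mm clearance each side. A 6 mm high collar on the +x, -x and +y sides slopes in at 45 degrees and guides it in from up to 5 mm off.
- flap (a joint): Angle of the port's steel flap, rad: 0 shut (level), grows as it swings down into the well, to 1.45. A spring shuts it: 1.5 N at its edge when shut, 5 to 6 N at 1.2 rad. The bevelled nose pushes it down with about 6 N; its edge then presses the body to +y, and it snaps shut over the shoulder once that is about 27 mm below the deck, clear of the stem.
- flap_edge (a point): Middle of the flap's free edge. The flap is 28 mm long (y) and 27 mm wide (x), hinged along x 28 mm to the -y side of point port, 3 mm below the deck.
- seat (a joint): How far the sprung seat in the well is pushed down, m: 0 free, 0.004 on its solid stop. Out of sight; an earlier user set its free top anywhere from 76 to 88 mm below the deck: feel for it. Yields from 3 N, then 1.5 N per mm, so 7 to 10 N in all (cassette's weight, 2 to 3 N, included) presses it well; over 20 N between cassette and photometer does harm.
- blank: Bystander: aluminium dummy block 36 x 36 x 50 mm with a central round knob, 100 mm tall in all; origin under its centre.
- reagent: Bystander: amber glass bottle, 58 mm across, 125 mm tall; origin under its centre.
- beaker: Bystander: glass beaker, 70 mm across, 90 mm tall.
- carton: Bystander: cardboard box 110 x 150 x 70 mm.
- spatula: Bystander: steel spatula, 180 mm, lying flat.
- jar: Bystander: white jar, 64 mm across, 75 mm tall.
- rack: Bystander: white block with tube holes, 70 x 150 x 40 mm.
Not all that is in view belongs to the job. What is shaped like the cassette but brown or red is not meant.

How it is judged:
On the way, in this order (a step that is already met when the one before it is completed fails the run):
1. the cassette's nose is in the port and holds the flap open (value of joint flap above 0.8 rad and z of cassette in the frame of port below -0.02 m and x of cassette in the frame of port between -0.004 and 0.004 m and y of cassette in the frame of port between -0.004 and 0.004 m), for 0.1 s.
2. the cassette, flap shut over its shoulder, presses the sprung seat down by more than 2 mm (value of joint flap below 0.1 rad and value of joint seat above 0.002 m and z of cassette in the frame of port below -0.074 m), for 0.2 s.
At the end, for the whole second after the job is handed in: The cassette stands released and at rest in the port on its seat, its foot at least 73 mm below the deck, within 4 mm of the port's middle and upright within 0.1 rad, with the flap shut over its shoulder (under 0.1 rad) (value of joint flap below 0.1 rad and z of cassette in the frame of port below -0.073 m and x of cassette in the frame of port between -0.004 and 0.004 m and y of cassette in the frame of port between -0.004 and 0.004 m and angle between cassette's own z axis and vertical below 0.1 rad and angle between the y axis of cassette and the y axis of photometer, either way round below 0.15 rad and linear speed of cassette below 0.02 m/s and contact force between the fingers and cassette below 0.1 N); the robot touches nothing.
It fails at once if the cassette presses on the photometer, its flap or seat with more than 20 N (contact force between cassette and photometer above 20 N).
It fails at once if a bystander is moved by more than 20 mm (distance of any of blank, reagent, beaker, carton, spatula, jar, rack from where it was at the start of the episode above 0.02 m).
It also fails if it takes over 51 s, if anything falls off the work surface, if the arm or the gripper's body presses on something with over 40 N, if the wrist force passes 120 N, or if a joint passes its speed limit or range.

### The arm

A 7-joint arm with a two-finger parallel gripper is mounted at the origin on the work surface. World frame = base frame: x ahead of the robot, y to its left, z up, the work surface at z = 0. Lengths are in m, angles in rad, forces in N, time in s.
With the tool pointing down it reaches from about 0.425 to 0.975 m from the base axis. Payload 16.7 kg.
Tool frame: the origin (TCP) lies between the finger pads; the fingertips stand 17 mm ahead of it and the grasp point (between the pads) lies 2 mm behind it (robot.finger_overhang is the z of the fingertips in the tool frame, in m); z points along the fingers, y is the line along which they close (so a half turn about z gives the same grasp; the last joint's range is limited). The gripper opens to 85 mm and grips with 20 to 120 N. Pads are 22 mm wide; open, the fingers measure 114 mm over their backs; the gripper's body (76 mm by 85 mm) begins 54 mm behind the grasp point. The pads swing forward as they close: fully open they stand 13 mm farther back than shut.
Start: joints at [-1.333, 0.426, 0.074, 1.606, -0.034, 1.111, -0.067], TCP at [0.255, 0.625, 0.248] pointing down, gripper open.
Joint ranges: [-2.85, 2.85], [-0.5, 2.14], [-1.23, 1.37], [0.21, 2.46], [-1.02, 4.16], [0.16, 2.05], [-2.73, 2.73]. Speed limits (rad/s): [1.89, 1.89, 2.39, 2.39, 3.01, 3.01, 3.01].

### API

Orientations are given as a rotation vector (axis times angle).
In Python, from station import robot gives the robot as it stands.
- The arm moves only by the shell command python3 -m crank 'ROWS' [FORCE]. ROWS is JSON, a list of rows, each an object of numbers: "x", "y", "z": the shift along the tool's x, y, z in m; "twist": the turn about the tool's z in rad; "fingers": the opening, from 0 (shut) to 1 (fully open). In form: [{"x": .., "y": .., "z": .., "twist": .., "fingers": ..}, ...]. A call has 1 to 20 rows; each row shifts and turns the commanded pose from where the row before left it, along the tool's axes as they then stand; what a row does not reach is not made up. A row lasts 1/10 s, in which the tool goes at most 50 mm and 8.59 degrees, less where a joint would pass 70% of its speed; a pose out of reach is approached as far as the arm can. A call is refused whole if a number of a shift passes 0.05 or a number of a turn 0.15, either way. A call with a gripper value outside its range is refused whole. The fingers move at their own pace and stop on an object; FORCE is the grip in N (left out, the last holds). Time passes only in rows, so rows that do not move let the fingers close. It gives the time, the measured TCP pose, the force, the opening and the grip force at its end, in the units of the state.
- robot.get_obs(): the state, without advancing time (a new reading comes with each control period).
- robot.grab_frame(name): name is "side" or "top"; returns the picture (420x560x3 uint8, red, green, blue); there is no depth.
- robot.get_calibration(name): a dict with "fx", "fy", "cx", "cy" (pixels), "dist_coeffs" ([k1, k2, p1, p2, k3] as OpenCV has them; the pictures are not rectified), "R" (3x3) and "t" (3): a world point X has camera coordinates R X + t. Camera axes: x right, y down, z forward; pixel columns grow to the right and rows downward; lengths in m; the calibration is good to about 2 mm. A picture is of the moment at which its call begins. get_calibration takes no time and is no camera call.
- robot.sign_off(): hands the job in; it is judged then, once.
The state is a dict: "clock": time; "joint_positions": joint angles; "qd": joint speeds; "joint_torque": joint torques, N m; "ee_pos": TCP position; "tool_rot": TCP orientation; "force": force on the tool from outside, world axes, zero at the start; "ft_torque": the same for the moment, N m; "width": finger opening in m; "grasp_force": force on a finger pad.
Only numpy, scipy, OpenCV 4.12 (cv2) and the standard library are available. Lean on these libraries where they do the work, as an engineer would, in place of code of your own. Each camera call takes 0.05 s, during which the arm holds its last target. There are 200 camera calls.

## Working session

There is one attempt and no reset: what is moved stays moved. The work goes in short steps, Python scripts to look and compute and a shell command to move; the robot and the scene stay as the last step left them, time stands still between calls to the robot, and variables do not carry over. Pictures are saved under pics/ and viewed, at most 10 in all, crops included, and the job is handed in when it is done.

```bash
mkdir -p pics; python3 - <<'E'
from station import robot
import cv2
for n in("top","side"):
    cv2.imwrite(f"pics/{n}0.png",robot.grab_frame(n)[:,:,::-1])
    c=robot.get_calibration(n);print(n,{k:(v if not hasattr(v,'round') else v) for k,v in c.items()})
o=robot.get_obs();print(o)
E
```

```text
top {'fx': 486.8719506553612, 'fy': 486.8719506553612, 'cx': 280.4997436506449, 'cy': 202.09088292631628, 'dist_coeffs': array([-0.1667372,  0.       ,  0.       ,  0.       ,  0.       ]), 'R': array([[ 0.01190349, -0.99986934, -0.01093654],
       [-0.99827338, -0.01125391, -0.05765067],
       [ 0.05752006,  0.0116039 , -0.99827691]]), 't': array([-0.15689576,  0.49743744,  1.26755742])}
side {'fx': 428.91494585521866, 'fy': 428.91494585521866, 'cx': 284.3712587254401, 'cy': 214.35605315996844, 'dist_coeffs': array([0.011531, 0.      , 0.      , 0.      , 0.      ]), 'R': array([[ 0.98730643, -0.15853968,  0.00954936],
       [-0.07213561, -0.50116628, -0.86233915],
       [ 0.14150079,  0.85070414, -0.50624105]]), 't': array([-0.49760787,  0.03514173,  1.14022008])}
{'clock': 0.1, 'joint_positions': array([-1.33349709,  0.42668678,  0.07382895,  1.60652495, -0.03410103,
        1.11080023, -0.06711324]), 'qd': array([ 0.00064681,  0.00041311,  0.00232289, -0.00087743, -0.00011915,
       -0.00117722, -0.0010229 ]), 'joint_torque': array([ 8.25376221e-03, -9.51529956e+01,  3.77126008e+00, -4.64393950e+01,
        1.97082903e-02,  6.45826949e-03, -4.65339247e-05]), 'ee_pos': array([0.25450682, 0.62481288, 0.2476763 ]), 'tool_rot': array([-6.03808205e-01, -3.08286567e+00,  1.80760092e-03]), 'force': array([ 0.06944415, -1.17379953,  0.21706375]), 'ft_torque': array([ 0.0052281 , -0.02076706, -0.0571521 ]), 'grasp_force': 0.0, 'width': 0.08509952054936316}
```

View pics/top0.png

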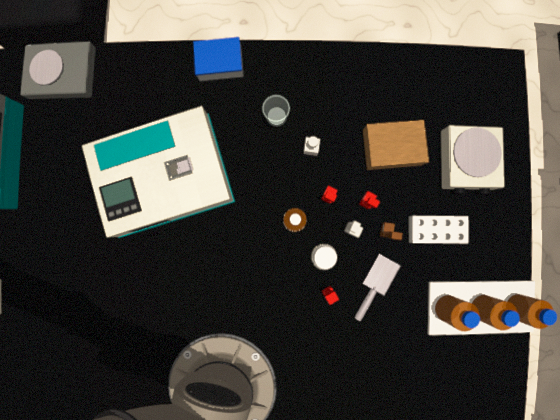

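View pics/side0.png

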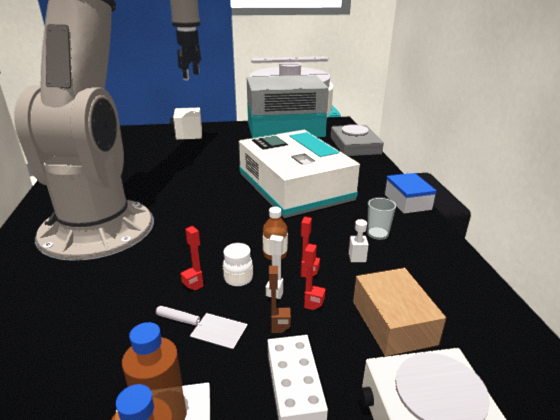

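Top view candidates are the red ones at (330,194), (370,200) and (331,296), the brown one at (391,231), and the bare metal one at (354,229), which is at (275,265) in the side view. The blank at (312,146) has a round knob. Bare aluminium with an offset stem fits (354,229). I'll confirm it in an enlarged crop, together with the port at top (178,167).

```bash
python3 - <<'E'
import cv2,numpy as np
t=cv2.imread("pics/top0.png");s=cv2.imread("pics/side0.png")
f=lambda im,x,y,w,h:cv2.resize(im[y:y+h,x:x+w],(400,300),interpolation=cv2.INTER_CUBIC)
cv2.imwrite("pics/crop1.png",np.vstack([np.hstack([f(t,335,207,40,30*1),f(t,158,151,40,30)]),np.hstack([f(s,225,225,100,75),f(s,282,145,40,30)])]))
E
```

```text
(no output)
```

View pics/crop1.png

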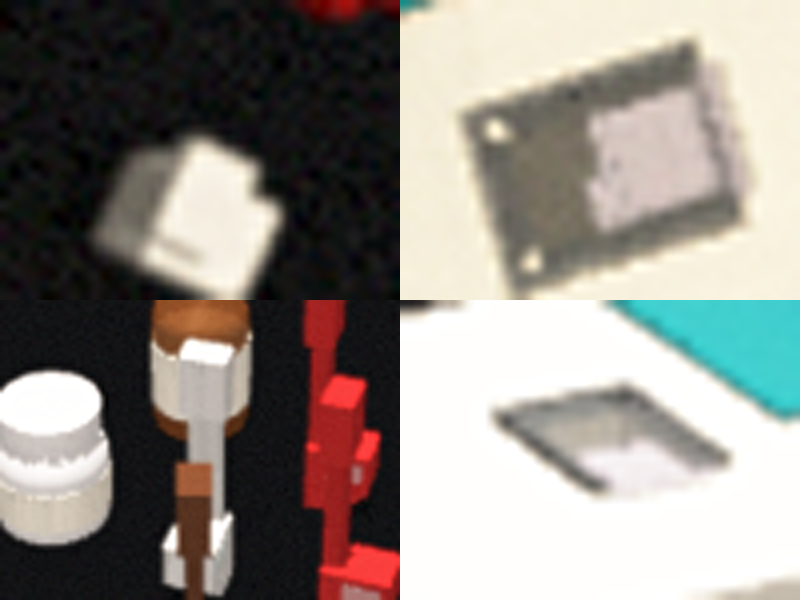

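The upper-left crop shows a bare aluminium cassette. Its stem and wedge body are also clear in the side view, at crop (205,460). In the port crop, the light steel flap is on the right and the dark open half is on the left. I'll now fit models of both to averaged frames.

```bash
cat > h.py <<'E'
import numpy as np,cv2
from scipy.optimize import minimize
from station import robot
C={n:robot.get_calibration(n) for n in("top","side")}
def proj(n,P):
    c=C[n];K=np.array([[c["fx"],0,c["cx"]],[0,c["fy"],c["cy"]],[0,0,1]])
    return cv2.projectPoints(np.float64(P).reshape(-1,1,3),cv2.Rodrigues(c["R"])[0],c["t"],K,c["dist_coeffs"])[0].reshape(-1,2)
def unproj(n,uv,z):
    c=C[n];K=np.array([[c["fx"],0,c["cx"]],[0,c["fy"],c["cy"]],[0,0,1]])
    u=cv2.undistortPoints(np.float64(uv).reshape(-1,1,2),K,c["dist_coeffs"]).reshape(-1,2)
    d=np.c_[u,np.ones(len(u))]@c["R"];o=-c["R"].T@c["t"]
    return o+d*((z-o[2])/d[:,2])[:,None]
def place(P,x,y,a,z=0):
    c,s=np.cos(a),np.sin(a);P=np.float64(P)/1000
    return np.c_[x+c*P[:,0]-s*P[:,1],y+s*P[:,0]+c*P[:,1],z+P[:,2]]
box=lambda x,y0,y1,z0,z1:[(i,j,k) for i in(-x,x) for j in(y0,y1) for k in(z0,z1)]
PARTS=[[(i,j,k) for i in(-13,13) for j,k in((-2,0),(18,0),(18,40),(-18,40),(-18,16))],box(8,9,18,40,107),box(12,5.5,21.5,107,142)]
def sil(n,p,x0,y0,w,h,s=8):
    m=np.zeros((h*s,w*s),np.uint8)
    for P in PARTS:
        q=((proj(n,place(P,*p))-[x0-.5,y0-.5])*s).astype(np.int32)
        cv2.fillConvexPoly(m,cv2.convexHull(q),255)
    return cv2.resize(m,(w,h),interpolation=cv2.INTER_AREA)/255.
def avg(n,k=6): return np.mean([robot.grab_frame(n).astype(float) for _ in range(k)],0)
E
python3 - <<'E'
from h import *
T=avg("top");S=avg("side",4);np.save("T.npy",T);np.save("S.npy",S)
x0,y0,w,h=338,212,30,30
g=T[y0:y0+h,x0:x0+w]; v=g.mean(2); sat=g.max(2)-g.min(2)
m=np.clip((v-12)/80,0,1)*(sat<60)
# side mask
X0,Y0,W,H=255,225,45,85
G=S[Y0:Y0+H,X0:X0+W];V=G.mean(2);SAT=G.max(2)-G.min(2)
M=((V>90)&(SAT<35))*1.; wt=((SAT<35)&(np.arange(H)[:,None]>32))*1.
c=unproj("top",[[354,229]],.1)[0];print(c)
def cost(p,both=True):
    e=((sil("top",p,x0,y0,w,h)-m)**2).sum()
    return e+ (0.3*(wt*(sil("side",p,X0,Y0,W,H,4)-M)**2).sum() if both else 0)
R=[]
for a in np.arange(-180,180,15):
    a=np.radians(a)
    p0=[c[0]+.0135*np.sin(a),c[1]-.0135*np.cos(a),a]
    r=minimize(cost,p0,method="Nelder-Mead",options=dict(initial_simplex=[p0]+[np.add(p0,d) for d in((.01,0,0),(0,.01,0),(0,0,.2))],maxiter=90))
    R.append((r.fun,cost(r.x,False),*r.x[:2],np.degrees(r.x[2])))
R.sort();print(np.round(R[:6],4))
# deck corners
d=unproj("top",[[82,146],[204,107],[233,201],[107,236]],.12);print(d.round(4),np.linalg.norm(np.diff(d,axis=0),axis=1))
p=R[0][2:4]+(np.radians(R[0][4]),)
ov=np.hstack([cv2.resize(T[y0:y0+h,x0:x0+w][:,:,::-1],(390,390),interpolation=3),cv2.resize(G[10:,:][:,:,::-1],(300,500),interpolation=3)[:390]]) if 0 else None
def draw(im,n,x,y,s):
    for P in PARTS:
        q=((proj(n,place(P,*p))-[x-.5,y-.5])*s).astype(np.int32)
        cv2.polylines(im,[cv2.convexHull(q)],True,(0,0,255),1)
    return im
A=draw(cv2.resize(T[207:247,333:373,::-1].astype(np.uint8),(360,360),interpolation=3),"top",333,207,9)
B=draw(cv2.resize(S[225:315,245:315,::-1].astype(np.uint8),(420,540),interpolation=3),"side",245,225,6)
cv=np.zeros((540,780,3),np.uint8);cv[:360,:360]=A;cv[:,360:]=B;cv2.imwrite("pics/fit1.png",cv)
E
```

```text
[ 0.43018371 -0.33313303  0.1       ]
[[ 33.9996  28.2748   0.4278  -0.3424 -26.1948]
 [ 34.6042  29.0889   0.4278  -0.3421 -26.1166]
 [ 35.4779  31.1266   0.4279  -0.3419 -24.801 ]
 [ 35.724   31.2731   0.4278  -0.342  -25.2939]
 [ 36.2584  29.3582   0.4277  -0.3429 -25.5406]
 [ 38.0866  30.4423   0.4276  -0.3415 -29.3184]]
[[ 0.6291  0.3497  0.12  ]
 [ 0.7263  0.0394  0.12  ]
 [ 0.4944 -0.0374  0.12  ]
 [ 0.4044  0.2749  0.12  ]] [0.32508965 0.24424414 0.325092  ]
```

View pics/fit1.png

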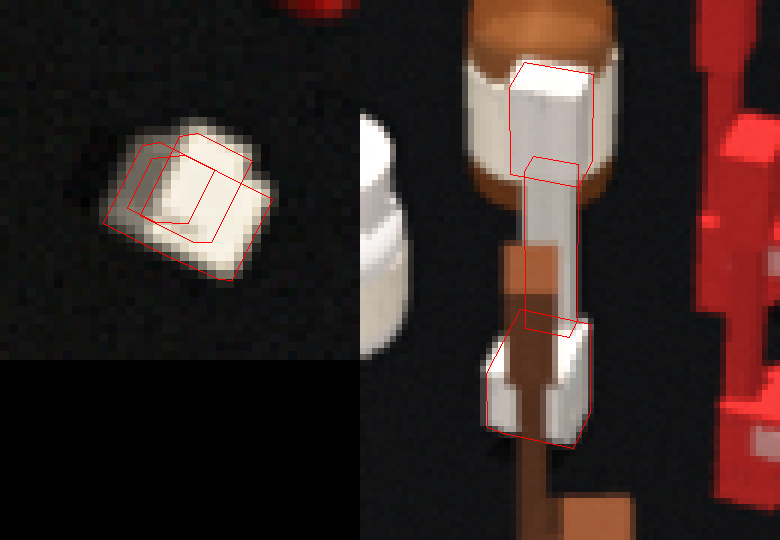

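The model overlays match the cassette in both views: head at top (348,229) and body at side (268,290). Its pose is (0.428, -0.342) with yaw -26°. Next I fit the photometer outline and the port.

```bash
python3 - <<'E'
from h import *
T=np.load("T.npy");S=np.load("S.npy")
x0,y0,w,h=70,95,175,155
b=(T[y0:y0+h,x0:x0+w].mean(2)>45).astype(np.uint8)
cs,_=cv2.findContours(b,0,2);c=max(cs,key=cv2.contourArea);m=np.zeros_like(b);cv2.drawContours(m,[c],-1,1,-1)
BX=[(i,j,k) for i in(-120,120) for j in(-160,160) for k in(0,120)]
def cost(p,s=6):
    a=np.zeros((h*s,w*s),np.uint8);q=((proj("top",place(BX,*p))-[x0-.5,y0-.5])*s).astype(np.int32)
    cv2.fillConvexPoly(a,cv2.convexHull(q),255);return ((cv2.resize(a,(w,h),interpolation=3)/255.-m)**2).sum()
p0=[.565,.157,.305]
r=minimize(cost,p0,method="Nelder-Mead",options=dict(initial_simplex=[p0]+[np.add(p0,d) for d in((.01,0,0),(0,.01,0),(0,0,.05))]))
print(r.x,np.degrees(r.x[2]),r.fun,m.sum())
yaw=r.x[2]
# port: flap edge middle guess from both views
p=unproj("top",[[177.5,168]],.117)[0];print(p)
L=[[(-14.5,-19.5,0),(14.5,-19.5,0),(14.5,19.5,0),(-14.5,19.5,0)],[(-13.5,-28,-3),(13.5,-28,-3),(13.5,0,-3),(-13.5,0,-3)],[(-20.5,-28,6),(20.5,-28,6),(20.5,25.5,6),(-20.5,25.5,6)]]
def draw(n,x,y,w,h,s,I):
    im=cv2.resize(I[y:y+h,x:x+w,::-1].astype(np.uint8),(w*s,h*s),interpolation=3)
    for P,col in zip(L,((0,0,255),(0,200,0),(255,0,0))):
        q=((proj(n,place(P,p[0],p[1],yaw,.12))-[x-.5,y-.5])*s).astype(np.int32);cv2.polylines(im,[q],True,col,1)
    return im
A=draw("top",161,151,34,34,11,T);A2=cv2.resize(T[151:185,161:195,::-1].astype(np.uint8),(374,374),interpolation=3)
B=draw("side",284,146,36,22,11,S);B2=cv2.resize(S[146:168,284:320,::-1].astype(np.uint8),(396,242),interpolation=3)
cv=np.zeros((600,780,3),np.uint8);cv[:352,:374]=A[:352];cv[:352,380:754]=A2[:352];cv[355:597,:396]=B;cv[355:597,384:780]=B2;cv2.imwrite("pics/port1.png",cv)
E
```

```text
[0.56678363 0.16305082 0.31243608] 17.90126863553219 276.46969627066517 13485
[0.57421785 0.1014864  0.117     ]
```

View pics/port1.png

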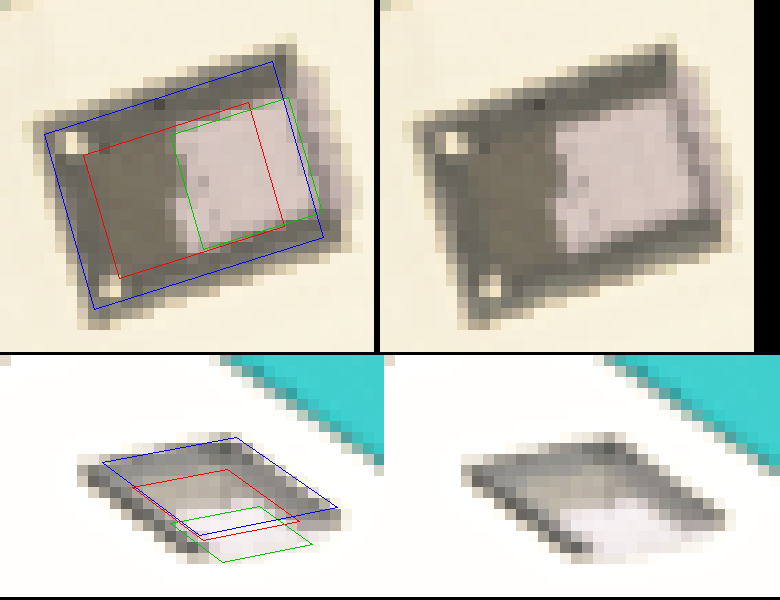

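The pink flap with its hinge strip lies on the world -y side (top crop around (250,170)), and the open well is toward world +y. So the port's y axis is at about +y, with yaw 17.9° and centre at about (0.574, 0.102). The overlay agrees in both views to about 1 mm. Now a planning helper for going to the grasp.

```bash
cat > plan.py <<'E'
import sys,json,numpy as np
from scipy.spatial.transform import Rotation as Ro
from station import robot
# args: yaw_of_tool_y_deg  then waypoints x,y,z ; prints twist first, then per-leg tool shifts
o=robot.get_obs();M=Ro.from_rotvec(o["tool_rot"]).as_matrix();p=o["ee_pos"]
ya=np.degrees(np.arctan2(M[1,1],M[0,1]));t=float(sys.argv[1]);d=(t-ya+90)%180-90
print("clock",o["clock"],"pos",p.round(4),"tooly",ya.round(2),"z",M[:,2].round(3),"F",o["force"].round(2),"w",round(o["width"],4),"twist",round(-np.radians(d),4),"j",o["joint_positions"].round(2))
M2=Ro.from_euler("z",d,degrees=True).as_matrix()@M
for a in sys.argv[2:]:
    q=np.array(list(map(float,a.split(","))));s=M2.T@(q-p);n=int(np.ceil(abs(s).max()/.04));print(a,s.round(4),n,(s/n).round(4));p=q
E
python3 plan.py 63.8 0.52,0.35,0.25 0.58,0,0.25 0.434,-0.33,0.25 0.434,-0.33,0.1225
python3 - <<'E'
from h import *
for n,u in dict(brown=[387,229],red2=[370,199],red1=[330,193],reagent=[294,219]).items(): print(n,unproj("top",[u],.14)[0].round(3))
E
```

```text
clock 0.6 pos [0.2546 0.6251 0.2483] tooly 67.83 z [-0.  0. -1.] F [ 0.18 -0.1  -1.17] w 0.0852 twist 0.0704 j [-1.33  0.43  0.07  1.61 -0.03  1.11 -0.07]
0.52,0.35,0.25 [-0.3596 -0.1297 -0.0017] 9 [-0.04   -0.0144 -0.0002]
0.58,0,0.25 [-0.2084 -0.2876 -0.    ] 8 [-0.026  -0.0359 -0.    ]
0.434,-0.33,0.25 [-0.0147 -0.3606  0.    ] 10 [-0.0015 -0.0361  0.    ]
0.434,-0.33,0.1225 [-0.      0.      0.1275] 4 [-0.      0.      0.0319]
brown [ 0.431 -0.407  0.14 ]
red2 [ 0.502 -0.366  0.14 ]
red1 [ 0.515 -0.27   0.14 ]
reagent [ 0.452 -0.185  0.14 ]
```

```bash
python3 -m crank '[{"twist":0.07,"fingers":0.5},{"x":-0.04,"y":-0.0144},{"x":-0.04,"y":-0.0144},{"x":-0.04,"y":-0.0144},{"x":-0.04,"y":-0.0144},{"x":-0.04,"y":-0.0144},{"x":-0.04,"y":-0.0144},{"x":-0.04,"y":-0.0144},{"x":-0.04,"y":-0.0144},{"x":-0.04,"y":-0.0144},{"x":-0.026,"y":-0.036},{"x":-0.026,"y":-0.036},{"x":-0.026,"y":-0.036},{"x":-0.026,"y":-0.036},{"x":-0.026,"y":-0.036},{"x":-0.026,"y":-0.036},{"x":-0.026,"y":-0.036},{"x":-0.026,"y":-0.036}]' | tail -c 600
python3 -m crank '[{"x":-0.0015,"y":-0.036},{"x":-0.0015,"y":-0.036},{"x":-0.0015,"y":-0.036},{"x":-0.0015,"y":-0.036},{"x":-0.0015,"y":-0.036},{"x":-0.0015,"y":-0.036},{"x":-0.0015,"y":-0.036},{"x":-0.0015,"y":-0.036},{"x":-0.0015,"y":-0.036},{"x":-0.0015,"y":-0.036},{"z":0}]' | tail -c 400
python3 plan.py 63.8 0.434,-0.33,0.16 0.434,-0.33,0.1225
python3 - <<'E'
from h import *
for i in range(1):
    T=robot.grab_frame("top");S=robot.grab_frame("side")
a=cv2.resize(S[170:320,200:340,::-1],(560,600),interpolation=3);cv2.imwrite("pics/s2.png",a)
E
```

```text
clock 0.6 pos [0.2546 0.6251 0.2483] tooly 67.83 z [-0.  0. -1.] F [ 0.18 -0.1  -1.17] w 0.0852 twist 0.0704 j [-1.33  0.43  0.07  1.61 -0.03  1.11 -0.07]
0.434,-0.33,0.16 [-0.5826 -0.7778  0.0883] 20 [-0.0291 -0.0389  0.0044]
0.434,-0.33,0.1225 [-0.      0.      0.0375] 1 [-0.      0.      0.0375]$[0]: bad value
$[0]: bad value
```

View pics/s2.png

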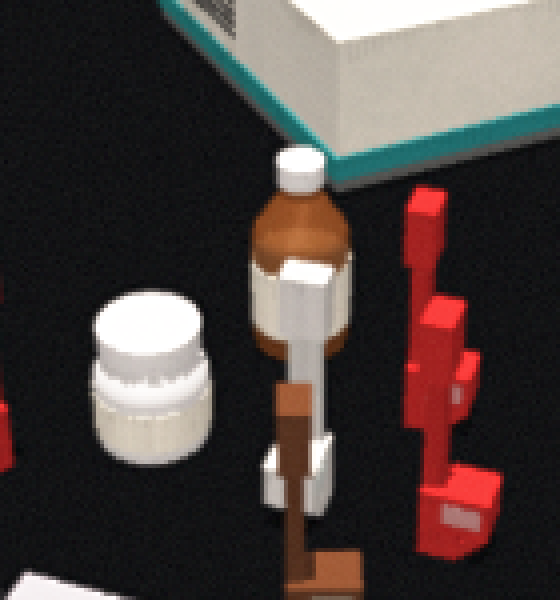

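The rows were refused because every row needs all five keys, so the arm hasn't moved. The picture shows the scene unchanged, with the cassette head at crop (305,300). I'll send full rows.

```bash
python3 -m crank '[{"x":0,"y":0,"z":0,"twist":0.07,"fingers":0.5},{"x":-0.04,"y":-0.0144,"z":0,"twist":0,"fingers":0.5},{"x":-0.04,"y":-0.0144,"z":0,"twist":0,"fingers":0.5},{"x":-0.04,"y":-0.0144,"z":0,"twist":0,"fingers":0.5},{"x":-0.04,"y":-0.0144,"z":0,"twist":0,"fingers":0.5},{"x":-0.04,"y":-0.0144,"z":0,"twist":0,"fingers":0.5},{"x":-0.04,"y":-0.0144,"z":0,"twist":0,"fingers":0.5},{"x":-0.04,"y":-0.0144,"z":0,"twist":0,"fingers":0.5},{"x":-0.04,"y":-0.0144,"z":0,"twist":0,"fingers":0.5},{"x":-0.04,"y":-0.0144,"z":0,"twist":0,"fingers":0.5}]' | tail -c 600
python3 plan.py 63.8 0.58,0,0.25 0.434,-0.33,0.25
```

```text
clock: 1.7
ee_pos: [0.5216, 0.3486, 0.2485]
tool_rot: [0.711, 3.06, 0.001]
force: [1.1, 1.0, -1.2]
width: 0.043
grasp_force: 0.0
clock 1.7 pos [0.5216 0.3486 0.2485] tooly 63.83 z [ 0.  0. -1.] F [ 1.06  1.   -1.19] w 0.043 twist 0.0005 j [-0.86  0.35  0.22  1.73 -0.08  1.07  0.5 ]
0.58,0,0.25 [-0.2063 -0.287  -0.0016] 8 [-0.0258 -0.0359 -0.0002]
0.434,-0.33,0.25 [-1.470e-02 -3.606e-01 -1.000e-04] 10 [-0.0015 -0.0361 -0.    ]
```

```bash
python3 -m crank '[{"x":-0.026,"y":-0.036,"z":0,"twist":0,"fingers":0.5},{"x":-0.026,"y":-0.036,"z":0,"twist":0,"fingers":0.5},{"x":-0.026,"y":-0.036,"z":0,"twist":0,"fingers":0.5},{"x":-0.026,"y":-0.036,"z":0,"twist":0,"fingers":0.5},{"x":-0.026,"y":-0.036,"z":0,"twist":0,"fingers":0.5},{"x":-0.026,"y":-0.036,"z":0,"twist":0,"fingers":0.5},{"x":-0.026,"y":-0.036,"z":0,"twist":0,"fingers":0.5},{"x":-0.026,"y":-0.036,"z":0,"twist":0,"fingers":0.5},{"x":-0.0015,"y":-0.036,"z":0,"twist":0,"fingers":0.5},{"x":-0.0015,"y":-0.036,"z":0,"twist":0,"fingers":0.5},{"x":-0.0015,"y":-0.036,"z":0,"twist":0,"fingers":0.5},{"x":-0.0015,"y":-0.036,"z":0,"twist":0,"fingers":0.5},{"x":-0.0015,"y":-0.036,"z":0,"twist":0,"fingers":0.5},{"x":-0.0015,"y":-0.036,"z":0,"twist":0,"fingers":0.5},{"x":-0.0015,"y":-0.036,"z":0,"twist":0,"fingers":0.5},{"x":-0.0015,"y":-0.036,"z":0,"twist":0,"fingers":0.5},{"x":-0.0015,"y":-0.036,"z":0,"twist":0,"fingers":0.5},{"x":-0.0015,"y":-0.036,"z":0,"twist":0,"fingers":0.5},{"x":0,"y":0,"z":0,"twist":0,"fingers":0.5}]' | tail -c 600
python3 plan.py 63.8 0.434,-0.33,0.2 0.434,-0.33,0.1225
```

```text
clock: 3.6
ee_pos: [0.4322, -0.3343, 0.2488]
tool_rot: [0.72, 3.057, -0.003]
force: [0.1, -0.9, 0.1]
width: 0.0425
grasp_force: 0.0
clock 3.6 pos [ 0.4322 -0.3343  0.2488] tooly 63.48 z [ 0.    -0.002 -1.   ] F [ 0.06 -0.88  0.13] w 0.0425 twist -0.0056 j [ 0.06  0.24  0.56  1.92 -0.14  1.02  1.8 ]
0.434,-0.33,0.2 [0.0003 0.0047 0.0488] 2 [0.0002 0.0024 0.0244]
0.434,-0.33,0.1225 [0.0001 0.0001 0.0775] 2 [0.     0.0001 0.0387]
```

```bash
python3 -m crank '[{"x":0,"y":0.0045,"z":0,"twist":-0.005,"fingers":0.5},{"x":0,"y":0,"z":0.03,"twist":0,"fingers":0.5},{"x":0,"y":0,"z":0.03,"twist":0,"fingers":0.5},{"x":0,"y":0,"z":0.025,"twist":0,"fingers":0.5},{"x":0,"y":0,"z":0.025,"twist":0,"fingers":0.5},{"x":0,"y":0,"z":0.015,"twist":0,"fingers":0.5},{"x":0,"y":0,"z":0,"twist":0,"fingers":0.5},{"x":0,"y":0,"z":0,"twist":0,"fingers":0.5}]' | tail -c 600
python3 plan.py 63.8 0.434,-0.33,0.1225
python3 - <<'E'
from h import *
T=robot.grab_frame("top");S=robot.grab_frame("side")
a=cv2.resize(S[190:320,215:345,::-1],(560,560),interpolation=3);cv2.imwrite("pics/s3.png",a)
E
```

```text
clock: 4.4
ee_pos: [0.4373, -0.3257, 0.1239]
tool_rot: [0.703, 3.062, -0.0]
force: [1.0, 0.1, 0.4]
width: 0.0429
grasp_force: 0.0
clock 4.4 pos [ 0.4373 -0.3257  0.1239] tooly 64.15 z [ 0. -0. -1.] F [1.05 0.09 0.38] w 0.0429 twist 0.0061 j [ 0.12  0.4   0.49  2.03 -0.27  0.77  1.9 ]
0.434,-0.33,0.1225 [ 0.0011 -0.0053  0.0014] 1 [ 0.0011 -0.0053  0.0014]
```

View pics/s3.png

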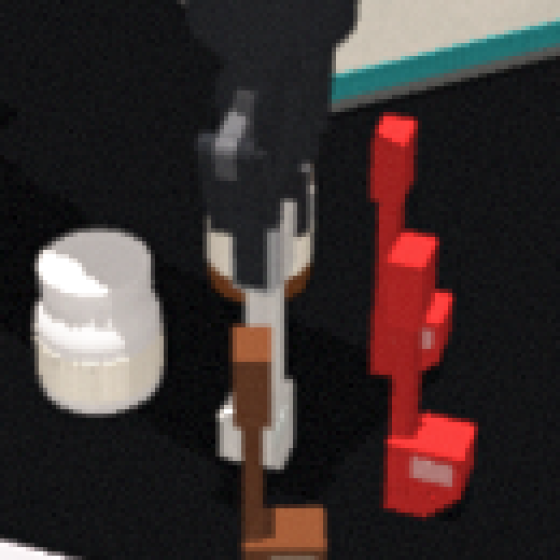

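The fingers straddle the head at crop (270,230) and nothing is touched. The previous reading lagged, so I'll correct by -5 mm in y, then close.

```bash
python3 -m crank '[{"x":0.001,"y":-0.005,"z":0.0015,"twist":0.006,"fingers":0.5},{"x":0,"y":0,"z":0,"twist":0,"fingers":0.5},{"x":0,"y":0,"z":0,"twist":0,"fingers":0.35},{"x":0,"y":0,"z":0,"twist":0,"fingers":0.27},{"x":0,"y":0,"z":0,"twist":0,"fingers":0.22},{"x":0,"y":0,"z":0,"twist":0,"fingers":0.18},{"x":0,"y":0,"z":0,"twist":0,"fingers":0.1},{"x":0,"y":0,"z":0,"twist":0,"fingers":0},{"x":0,"y":0,"z":0,"twist":0,"fingers":0},{"x":0,"y":0,"z":0,"twist":0,"fingers":0}]' 60 | tail -c 600
python3 plan.py 63.8 0.434,-0.33,0.3
```

```text
clock: 5.5
ee_pos: [0.4339, -0.33, 0.122]
tool_rot: [0.713, 3.059, -0.0]
force: [-0.2, 1.6, 5.4]
width: 0.0154
grasp_force: 58.4
clock 5.5 pos [ 0.4339 -0.33    0.122 ] tooly 63.77 z [ 0. -0. -1.] F [-0.16  1.59  5.41] w 0.0154 twist -0.0005 j [ 0.13  0.41  0.49  2.03 -0.27  0.77  1.91]
0.434,-0.33,0.3 [-0.0002  0.     -0.178 ] 5 [-0.      0.     -0.0356]
```

```bash
python3 -m crank '[{"x":0,"y":0,"z":-0.015,"twist":0,"fingers":0},{"x":0,"y":0,"z":-0.03,"twist":0,"fingers":0},{"x":0,"y":0,"z":-0.035,"twist":0,"fingers":0},{"x":0,"y":0,"z":-0.035,"twist":0,"fingers":0},{"x":0,"y":0,"z":-0.035,"twist":-0.07,"fingers":0},{"x":0,"y":0,"z":-0.03,"twist":-0.1,"fingers":0},{"x":0,"y":0,"z":0,"twist":-0.1,"fingers":0},{"x":0,"y":0,"z":0,"twist":-0.1,"fingers":0},{"x":0,"y":0,"z":0,"twist":-0.1,"fingers":0},{"x":0,"y":0,"z":0,"twist":-0.1,"fingers":0},{"x":0,"y":0,"z":0,"twist":-0.1,"fingers":0},{"x":0,"y":0,"z":0,"twist":-0.1,"fingers":0},{"x":0,"y":0,"z":0,"twist":0,"fingers":0},{"x":0,"y":0,"z":0,"twist":0,"fingers":0},{"x":0,"y":0,"z":0,"twist":0,"fingers":0}]' | tail -c 600
python3 plan.py 107.9 0.56,-0.08,0.3 0.57,0.11484,0.3
```

```text
clock: 7.0
ee_pos: [0.4336, -0.33, 0.3021]
tool_rot: [0.484, -3.104, 0.0]
force: [0.2, -0.9, -3.0]
width: 0.0153
grasp_force: 58.8
clock 7.0 pos [ 0.4336 -0.33    0.3021] tooly 107.74 z [-0. -0. -1.] F [ 0.16 -0.9  -2.99] w 0.0153 twist -0.0028 j [ 0.12  0.17  0.48  1.86 -0.09  1.13  2.5 ]
0.56,-0.08,0.3 [-0.1971  0.199   0.002 ] 5 [-0.0394  0.0398  0.0004]
0.57,0.11484,0.3 [-0.0694  0.1823 -0.    ] 5 [-0.0139  0.0365 -0.    ]
```

```bash
python3 -m crank '[{"x":-0.02,"y":0.02,"z":0,"twist":-0.003,"fingers":0},{"x":-0.036,"y":0.036,"z":0,"twist":0,"fingers":0},{"x":-0.036,"y":0.036,"z":0,"twist":0,"fingers":0},{"x":-0.036,"y":0.036,"z":0,"twist":0,"fingers":0},{"x":-0.036,"y":0.036,"z":0,"twist":0,"fingers":0},{"x":-0.033,"y":0.035,"z":0,"twist":0,"fingers":0},{"x":-0.014,"y":0.036,"z":0,"twist":0,"fingers":0},{"x":-0.014,"y":0.036,"z":0,"twist":0,"fingers":0},{"x":-0.014,"y":0.036,"z":0,"twist":0,"fingers":0},{"x":-0.014,"y":0.036,"z":0,"twist":0,"fingers":0},{"x":-0.009,"y":0.025,"z":0,"twist":0,"fingers":0},{"x":-0.004,"y":0.013,"z":0,"twist":0,"fingers":0},{"x":0,"y":0,"z":0,"twist":0,"fingers":0},{"x":0,"y":0,"z":0,"twist":0,"fingers":0},{"x":0,"y":0,"z":0,"twist":0,"fingers":0},{"x":0,"y":0,"z":0,"twist":0,"fingers":0}]' | tail -c 600
python3 plan.py 107.9 0.57,0.11484,0.28
cat > look.py <<'E'
import sys
from h import *
from scipy.spatial.transform import Rotation as Ro
n=sys.argv[1]
T=avg("top",3);S=avg("side",3);o=robot.get_obs()
M=Ro.from_rotvec(o["tool_rot"]).as_matrix();a=np.arctan2(M[1,1],M[0,1])-np.pi/2;t=o["ee_pos"]
p=(t[0]+.0135*np.sin(a),t[1]-.0135*np.cos(a),a,t[2]-.122)
print("pred cassette",np.round(p,4))
def draw(im,n,x,y,s):
    for P in PARTS:
        q=((proj(n,place(P,*p))-[x-.5,y-.5])*s).astype(np.int32);cv2.polylines(im,[cv2.convexHull(q)],True,(0,0,255),1)
    return im
def crop(n,I,w,h,s):
    c=proj(n,place([(0,0,55)],*p))[0].astype(int);x,y=c[0]-w//2,c[1]-h//2
    return draw(cv2.resize(I[y:y+h,x:x+w,::-1].astype(np.uint8),(w*s,h*s),interpolation=3),n,x,y,s)
cv2.imwrite(n,np.hstack([crop("top",T,52,85,7),crop("side",S,60,85,7)]))
np.save("T.npy",T);np.save("S.npy",S)
E
python3 look.py pics/l1.png
```

```text
clock: 8.6
ee_pos: [0.5671, 0.1101, 0.3019]
tool_rot: [-0.49, 3.103, -0.0]
force: [-0.7, -0.6, -2.4]
width: 0.0152
grasp_force: 59.0
clock 8.6 pos [0.5671 0.1101 0.3019] tooly 107.94 z [ 0. -0. -1.] F [-0.68 -0.6  -2.4 ] w 0.0152 twist 0.0007 j [-0.46  0.22  0.18  1.77 -0.04  1.15  1.62]
0.57,0.11484,0.28 [-0.0042  0.0036  0.0219] 1 [-0.0042  0.0036  0.0219]
pred cassette [0.5712 0.0984 0.3149 0.1798]
```

View pics/l1.png

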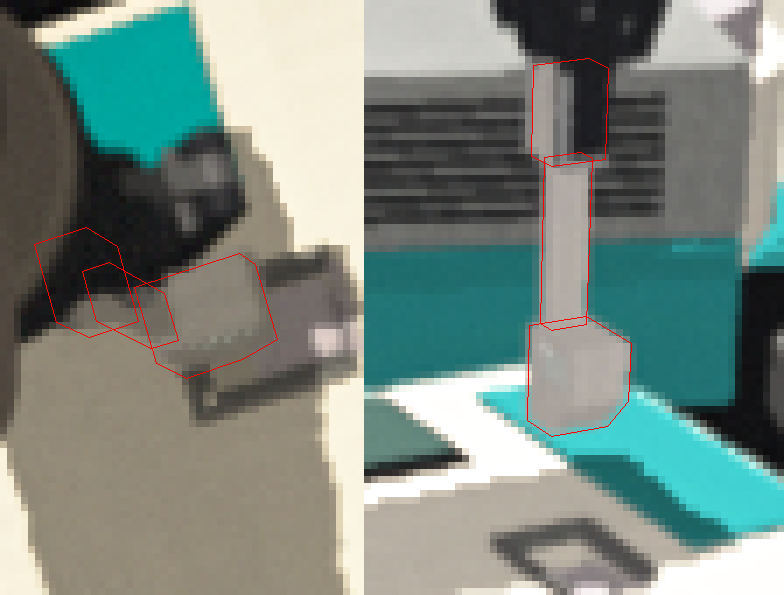

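The overlay matches the held cassette in the side view (body at crop (578,380)), so there's no slip, and its orientation is right. I'll correct the offset and come down to just above the collar.

```bash
python3 -m crank '[{"x":-0.0042,"y":0.0036,"z":0.01,"twist":0,"fingers":0},{"x":0,"y":0,"z":0.015,"twist":0,"fingers":0},{"x":0,"y":0,"z":0.015,"twist":0,"fingers":0},{"x":0,"y":0,"z":0.008,"twist":0,"fingers":0},{"x":0,"y":0,"z":0,"twist":0,"fingers":0},{"x":0,"y":0,"z":0,"twist":0,"fingers":0},{"x":0,"y":0,"z":0,"twist":0,"fingers":0},{"x":0,"y":0,"z":0,"twist":0,"fingers":0}]' | tail -c 600
python3 plan.py 107.9 0.5698,0.1148,0.24
python3 look.py pics/l2.png
```

```text
clock: 9.7
ee_pos: [0.5701, 0.1162, 0.2544]
tool_rot: [-0.493, 3.102, 0.0]
force: [-0.7, 0.3, -2.5]
width: 0.015
grasp_force: 59.1
clock 9.7 pos [0.5701 0.1162 0.2544] tooly 108.05 z [ 0.001  0.    -1.   ] F [-0.68  0.33 -2.51] w 0.015 twist 0.0027 j [-0.46  0.27  0.17  1.82 -0.05  1.05  1.62]
0.5698,0.1148,0.24 [ 0.0008 -0.0013  0.0144] 1 [ 0.0008 -0.0013  0.0144]
pred cassette [0.5741 0.1033 0.3151 0.1319]
```

View pics/l2.png

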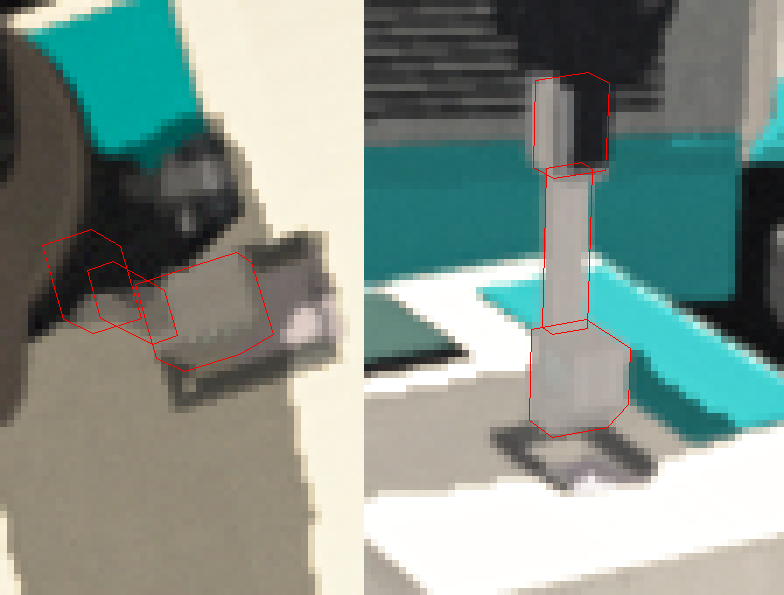

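The cassette hangs straight over the port (side crop (578,430) over the dark frame), and the overlay matches. Descending in small steps.

```bash
python3 -m crank '[{"x":0.0008,"y":-0.0013,"z":0.002,"twist":0.0027,"fingers":0},{"x":0,"y":0,"z":0.003,"twist":0,"fingers":0},{"x":0,"y":0,"z":0.003,"twist":0,"fingers":0},{"x":0,"y":0,"z":0.003,"twist":0,"fingers":0},{"x":0,"y":0,"z":0.002,"twist":0,"fingers":0},{"x":0,"y":0,"z":0,"twist":0,"fingers":0}]' | tail -c 600
python3 -m crank '[{"x":0,"y":0,"z":0.002,"twist":0,"fingers":0},{"x":0,"y":0,"z":0.002,"twist":0,"fingers":0},{"x":0,"y":0,"z":0.002,"twist":0,"fingers":0},{"x":0,"y":0,"z":0,"twist":0,"fingers":0}]' | tail -c 600
python3 plan.py 107.9 0.5698,0.1148,0.22
```

```text
clock: 10.6
ee_pos: [0.5694, 0.1147, 0.2405]
tool_rot: [0.489, -3.103, 0.0]
force: [-1.0, 0.5, -1.1]
width: 0.0157
grasp_force: 59.1
clock: 11.0
ee_pos: [0.5694, 0.1147, 0.2346]
tool_rot: [0.489, -3.103, -0.0]
force: [-0.5, -0.3, -0.4]
width: 0.0148
grasp_force: 59.3
clock 11.0 pos [0.5694 0.1147 0.2346] tooly 107.9 z [-0. -0. -1.] F [-0.5  -0.26 -0.44] w 0.0148 twist 0.0001 j [-0.45  0.29  0.17  1.84 -0.06  1.02  1.63]
0.5698,0.1148,0.22 [-0.0004 -0.0001  0.0146] 1 [-0.0004 -0.0001  0.0146]
```

```bash
A='x'; python3 -m crank '[{"x":0,"y":0,"z":0.002,"twist":0,"fingers":0},{"x":0,"y":0,"z":0.002,"twist":0,"fingers":0},{"x":0,"y":0,"z":0.002,"twist":0,"fingers":0},{"x":0,"y":0,"z":0.002,"twist":0,"fingers":0},{"x":0,"y":0,"z":0,"twist":0,"fingers":0}]' | sed -n 2,4p
python3 -m crank '[{"x":0,"y":0,"z":0.002,"twist":0,"fingers":0},{"x":0,"y":0,"z":0.002,"twist":0,"fingers":0},{"x":0,"y":0,"z":0.002,"twist":0,"fingers":0},{"x":0,"y":0,"z":0,"twist":0,"fingers":0}]' | sed -n 2,4p
```

```text
ee_pos: [0.5694, 0.1147, 0.2265]
tool_rot: [0.489, -3.103, 0.0]
force: [-1.7, 0.9, 0.5]
ee_pos: [0.5694, 0.1147, 0.2205]
tool_rot: [0.489, -3.103, -0.0]
force: [-0.1, 1.1, 1.0]
```

```bash
python3 -m crank '[{"x":0,"y":0,"z":0.002,"twist":0,"fingers":0},{"x":0,"y":0,"z":0.002,"twist":0,"fingers":0},{"x":0,"y":0,"z":0.002,"twist":0,"fingers":0},{"x":0,"y":0,"z":0.002,"twist":0,"fingers":0},{"x":0,"y":0,"z":0.002,"twist":0,"fingers":0},{"x":0,"y":0,"z":0,"twist":0,"fingers":0},{"x":0,"y":0,"z":0,"twist":0,"fingers":0}]' | sed -n 1,4p
python3 -m crank '[{"x":0,"y":0,"z":0.002,"twist":0,"fingers":0},{"x":0,"y":0,"z":0.002,"twist":0,"fingers":0},{"x":0,"y":0,"z":0.002,"twist":0,"fingers":0},{"x":0,"y":0,"z":0.002,"twist":0,"fingers":0},{"x":0,"y":0,"z":0.002,"twist":0,"fingers":0},{"x":0,"y":0,"z":0,"twist":0,"fingers":0}]' | sed -n 1,4p
```

```text
clock: 12.6
ee_pos: [0.5694, 0.115, 0.2107]
tool_rot: [0.489, -3.103, -0.0]
force: [-3.2, 2.9, 3.2]
clock: 13.2
ee_pos: [0.5694, 0.1147, 0.2006]
tool_rot: [0.489, -3.103, 0.0]
force: [-2.1, 3.3, 3.1]
```

```bash
python3 -m crank '[{"x":0,"y":0,"z":0.002,"twist":0,"fingers":0},{"x":0,"y":0,"z":0.002,"twist":0,"fingers":0},{"x":0,"y":0,"z":0.002,"twist":0,"fingers":0},{"x":0,"y":0,"z":0.002,"twist":0,"fingers":0},{"x":0,"y":0,"z":0.002,"twist":0,"fingers":0},{"x":0,"y":0,"z":0,"twist":0,"fingers":0}]' | sed -n 1,4p
python3 -m crank '[{"x":0,"y":0,"z":0.002,"twist":0,"fingers":0},{"x":0,"y":0,"z":0.002,"twist":0,"fingers":0},{"x":0,"y":0,"z":0.002,"twist":0,"fingers":0},{"x":0,"y":0,"z":0.002,"twist":0,"fingers":0},{"x":0,"y":0,"z":0.002,"twist":0,"fingers":0},{"x":0,"y":0,"z":0,"twist":0,"fingers":0}]' | sed -n 1,4p
```

```text
clock: 13.8
ee_pos: [0.5693, 0.1148, 0.1903]
tool_rot: [0.489, -3.103, -0.0]
force: [-1.7, 4.8, -3.1]
clock: 14.4
ee_pos: [0.5693, 0.1148, 0.1804]
tool_rot: [0.489, -3.103, 0.0]
force: [-1.8, 4.4, -3.6]
```

```bash
python3 -m crank '[{"x":0,"y":0,"z":0.002,"twist":0,"fingers":0},{"x":0,"y":0,"z":0.002,"twist":0,"fingers":0},{"x":0,"y":0,"z":0.002,"twist":0,"fingers":0},{"x":0,"y":0,"z":0.001,"twist":0,"fingers":0},{"x":0,"y":0,"z":0,"twist":0,"fingers":0}]' | sed -n 1,4p
python3 -m crank '[{"x":0,"y":0,"z":0.001,"twist":0,"fingers":0},{"x":0,"y":0,"z":0.001,"twist":0,"fingers":0},{"x":0,"y":0,"z":0.001,"twist":0,"fingers":0},{"x":0,"y":0,"z":0.001,"twist":0,"fingers":0},{"x":0,"y":0,"z":0,"twist":0,"fingers":0},{"x":0,"y":0,"z":0,"twist":0,"fingers":0}]' | sed -n 1,4p
```

```text
clock: 14.9
ee_pos: [0.5696, 0.1139, 0.1735]
tool_rot: [0.488, -3.103, 0.001]
force: [0.0, -0.2, -2.9]
clock: 15.5
ee_pos: [0.5694, 0.1146, 0.1697]
tool_rot: [0.489, -3.103, 0.0]
force: [-0.7, 0.1, -2.8]
```

The sideways force is gone, so the flap has snapped shut. Now I feel for the seat in 1 mm steps.

```bash
python3 -m crank '[{"x":0,"y":0,"z":0.001,"twist":0,"fingers":0},{"x":0,"y":0,"z":0.001,"twist":0,"fingers":0},{"x":0,"y":0,"z":0.001,"twist":0,"fingers":0},{"x":0,"y":0,"z":0,"twist":0,"fingers":0}]' | sed -n 1,4p
python3 -m crank '[{"x":0,"y":0,"z":0.001,"twist":0,"fingers":0},{"x":0,"y":0,"z":0.001,"twist":0,"fingers":0},{"x":0,"y":0,"z":0,"twist":0,"fingers":0}]' | sed -n 1,4p
```

```text
clock: 15.9
ee_pos: [0.5694, 0.1147, 0.1666]
tool_rot: [0.489, -3.103, 0.0]
force: [-0.9, 0.4, -3.1]
clock: 16.2
ee_pos: [0.5694, 0.1147, 0.1647]
tool_rot: [0.489, -3.103, 0.0]
force: [-1.6, 0.2, -2.9]
```

```bash
python3 -m crank '[{"x":0,"y":0,"z":0.001,"twist":0,"fingers":0},{"x":0,"y":0,"z":0.001,"twist":0,"fingers":0},{"x":0,"y":0,"z":0,"twist":0,"fingers":0}]' | sed -n 1,4p
python3 -m crank '[{"x":0,"y":0,"z":0.001,"twist":0,"fingers":0},{"x":0,"y":0,"z":0.001,"twist":0,"fingers":0},{"x":0,"y":0,"z":0,"twist":0,"fingers":0}]' | sed -n 1,4p
```

```text
clock: 16.5
ee_pos: [0.5695, 0.1147, 0.1629]
tool_rot: [0.489, -3.103, -0.0]
force: [-2.6, -0.5, 0.6]
clock: 16.8
ee_pos: [0.5695, 0.1147, 0.1609]
tool_rot: [-0.489, 3.103, 0.0]
force: [-2.4, -0.7, 3.6]
```

Contact at about z 0.163. It's now around 6.4 N in all, so I'll go 1 mm further and hold.

```bash
python3 -m crank '[{"x":0,"y":0,"z":0.001,"twist":0,"fingers":0},{"x":0,"y":0,"z":0,"twist":0,"fingers":0},{"x":0,"y":0,"z":0,"twist":0,"fingers":0},{"x":0,"y":0,"z":0,"twist":0,"fingers":0},{"x":0,"y":0,"z":0,"twist":0,"fingers":0}]' | sed -n 1,4p; python3 plan.py 107.9 0.5695,0.1147,0.163
```

```text
clock: 17.3
ee_pos: [0.5695, 0.1147, 0.16]
tool_rot: [-0.489, 3.103, 0.0]
force: [-3.2, -0.2, 5.8]
clock 17.3 pos [0.5695 0.1147 0.16  ] tooly 107.9 z [ 0.  0. -1.] F [-3.18 -0.17  5.81] w 0.0151 twist 0.0001 j [-0.44  0.37  0.16  1.91 -0.08  0.86  1.64]
0.5695,0.1147,0.163 [ 0.0001 -0.     -0.003 ] 1 [ 0.0001 -0.     -0.003 ]
```

8.6 N in all, about 3 mm of seat travel, held for 0.4 s. Now I relax, release and rise.

```bash
python3 -m crank '[{"x":0,"y":0,"z":0,"twist":0,"fingers":0},{"x":0,"y":0,"z":-0.0015,"twist":0,"fingers":0},{"x":0,"y":0,"z":-0.001,"twist":0,"fingers":0},{"x":0,"y":0,"z":0,"twist":0,"fingers":0},{"x":0,"y":0,"z":0,"twist":0,"fingers":0.2},{"x":0,"y":0,"z":0,"twist":0,"fingers":0.3},{"x":0,"y":0,"z":0,"twist":0,"fingers":0.5},{"x":0,"y":0,"z":0,"twist":0,"fingers":0.5},{"x":0,"y":0,"z":0,"twist":0,"fingers":0.5}]' | tail -6
python3 -m crank '[{"x":0,"y":0,"z":-0.01,"twist":0,"fingers":0.5},{"x":0,"y":0,"z":-0.025,"twist":0,"fingers":0.5},{"x":0,"y":0,"z":-0.03,"twist":0,"fingers":0.5},{"x":0,"y":0,"z":-0.03,"twist":0,"fingers":0.5},{"x":0,"y":0,"z":-0.03,"twist":0,"fingers":0.5},{"x":0,"y":0,"z":-0.015,"twist":0,"fingers":0.5},{"x":0,"y":0,"z":0,"twist":0,"fingers":0.5},{"x":0,"y":0,"z":0,"twist":0,"fingers":0.5},{"x":0,"y":0,"z":0,"twist":0,"fingers":0.5}]' | tail -6
python3 - <<'E'
from h import *
p=(.574,.102,.3124,.041)
T=avg("top",2);S=avg("side",3)
def mk(n,I,w,h,s):
    c=proj(n,place([(0,0,90)],*p))[0].astype(int);x,y=c[0]-w//2,c[1]-h//2
    im=cv2.resize(I[y:y+h,x:x+w,::-1].astype(np.uint8),(w*s,h*s),interpolation=3);c2=im.copy()
    for P in PARTS:
        q=((proj(n,place(P,*p))-[x-.5,y-.5])*s).astype(np.int32);cv2.polylines(im,[cv2.convexHull(q)],True,(0,0,255),1)
    return [im,c2]
cv2.imwrite("pics/end.png",np.hstack(mk("side",S,40,58,10)))
E
```

```text
clock: 18.2
ee_pos: [0.5695, 0.1147, 0.1623]
tool_rot: [-0.489, 3.103, -0.0]
force: [-0.2, -0.4, -0.0]
width: 0.0427
grasp_force: 0.0
clock: 19.1
ee_pos: [0.5691, 0.1146, 0.3016]
tool_rot: [0.489, -3.102, 0.0]
force: [0.1, 0.6, -0.5]
width: 0.0425
grasp_force: 0.0
```

View pics/end.png

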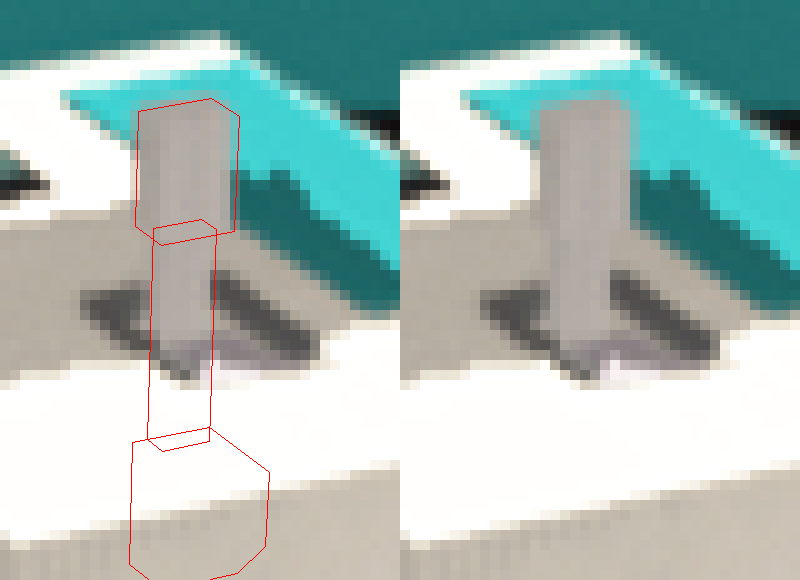

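The cassette stands upright at the expected height: its head is at crop (185,170), within 0.5 px of the model. The bright flap is level in front of the stem at (215,370), and the fingers are clear.

```bash
python3 -c "
from station import robot
print(robot.sign_off())"
```

```text
the job is handed in; nothing more can be done
None
```

The cassette is standing in the photometer port, released, and the job is handed in at about 19 s of the 51 s allowed. By feel, its foot is about 79 mm below the deck and the flap is shut over the shoulder. I pressed the seat down about 3 mm, and the highest press I measured was about 8.6 N. The hand-in returned no verdict.

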